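Slide the bench scraper home into its dock

ROBOT

A 6-joint arm with a two-finger parallel gripper is mounted at the origin on the work surface. World frame = base frame: x ahead of the robot, y to its left, z up, the work surface at z = 0. Lengths are in mm, angles in rad, forces in N, time in s.
With the tool pointing down it reaches from about 350 to 975 mm from the base axis. Payload 7.1 kg.
Tool frame: the origin (TCP) lies at the very end of the fingers, on their centre line; the grasp point (between the pads) lies 19 mm behind it; z points along the fingers, y is the line along which they close (so a half turn about z gives the same grasp; the last joint's range is limited). The gripper opens to 88 mm and grips with 3 to 60 N. Pads are 20 mm wide; open, the fingers measure 115 mm over their backs; the gripper's body (75 mm by 178 mm) begins 61 mm behind the grasp point.
Start: joints at [-1.269, 0.423, 1.63, -0, 1.089, -0.019], TCP at [197.096, -593.092, 222.675] pointing down, gripper open.
Joint ranges: [-3, 3], [-0.9, 2.11], [0.09, 2.58], [-1.31, 4.45], [0.11, 2.69], [-2.54, 2.54]. Speed limits (rad/s): [2.39, 2.39, 3.01, 3.14, 3.14, 3.14].

INTERFACE

Orientations are given as a rotation vector (axis times angle).
In Python, from workcell import ctrl, optics gives the robot as it stands.
- The arm moves only by the shell command python3 -m jog 'ROWS'. ROWS is JSON, a list of rows, each a list of 7 numbers: the shift along the tool's x, y, z in units of 40 mm (1.0 is 40 mm), then the turn, a rotation vector about the tool's x, y, z in units of 6 degrees (1.0 is 6 degrees), then the opening, from 0 (shut) to 1 (fully open). A call has 1 to 20 rows; each row shifts and turns the commanded pose from where the row before left it, along the tool's axes as they then stand; what a row does not reach is not made up. A row lasts 1/10 s, in which the tool goes at most 50 mm and 8.59 degrees, less where a joint would pass 70% of its speed; a pose out of reach is approached as far as the arm can. A call is refused whole if a number of a shift passes 1 or a number of a turn 1, either way. A call with a gripper value outside its range is refused whole. The fingers move at their own pace and stop on an object; the grip force is fixed at half the most. Time passes only in rows, so rows that do not move let the fingers close. It gives the time, the measured TCP pose, the force, the opening and the grip force at its end, in the units of the state.
- ctrl.get_obs(): the state, without advancing time (a new reading comes with each control period).
- optics.get_image(name): name is "scene" or "top"; returns the picture (420x560x3 uint8, red, green, blue); there is no depth.
- optics.camera_model(name): a dict with "fov_y" (degrees; the focal length in pixels is half the picture's height over the tangent of half this angle, whatever the lens; pixels are square), "cx", "cy" (the principal point, pixels), "view" (4x4, takes a point from world to camera coordinates). Camera axes: x right, y up, looking along -z (the intrinsics and any distortion apply to the point x, -y, -z); pixel columns grow to the right and rows downward; lengths in mm; the calibration is good to about 2 mm. A picture is of the moment at which its call begins. camera_model takes no time and is no camera call.
- ctrl.close_job(): hands the job in; it is judged then, once.
Trained networks look in the newest picture that a camera, given by its name, has taken for a name from the list of things; names that differ only in an ending like _2 or _b are one class to them, and where a whole thing is asked for, a point or a joint stands for the part that bears it (a point fixed in the world has none). Each returns a list of dicts, best first, with "conf" (0 to 1); they miss things now and then, are a little off and sometimes report something else, mostly with a low value. They report only what shows in the picture. A call takes as long as a camera call. They do not tell look-alikes from the thing itself.
- optics.masks_of(target, camera): "pixels" (420x560 bool, what is visible of it) and "extent" ([centre column, centre row, width, height] in pixels, round what is visible of it).
The state is a dict: "t": time; "qpos": joint angles; "qvel": joint speeds; "joint_torque": joint torques, N m; "ee_pos": TCP position; "orientation": TCP orientation; "ft_force": force on the tool from outside, world axes, zero at the start; "moment": the same for the moment, N m; "width": finger opening in mm; "grasp_force": force on a finger pad.
Only numpy, scipy, OpenCV 4.12 (cv2) and the standard library are available. Lean on these libraries where they do the work, as an engineer would, in place of code of your own. Each camera call takes 0.05 s, during which the arm holds its last target. There are 200 camera calls.

TASK

Put the bench scraper away: slide it along the bench, blade first, into the slot in the front of the low grey dock (opposite its raised back lip) and push it fully home, so that its black grip bar sits flush against the front of the dock along its whole length. Keep it flat on the bench all the time, do not lift or tip it, and leave the bushing, the bin and the oil bottle where they stand.

Things in the scene. Friction and masses are not known exactly. Their poses are not given: they have to be found in the camera images.
- scraper: Loose bench scraper, flat, 0.35 kg: black grip bar 20 (x) x 110 (y) x 24 mm high, with a steel blade 110 mm wide, 5 mm thick, level with its underside, reaching 70 mm out of the bar's front face. Origin: under the bar's middle, on the bench; +x points to the blade's edge, 80 mm ahead. Push the bar from behind or pinch its 20 mm from above.
- blade_edge (a point): Middle of the scraper's front blade edge, 80 mm ahead of the scraper's origin and 2.5 mm above the bench.
- dock: Fixed grey dock 180 wide (y), 96 deep (x), 30 high, window in its roof, 55 mm high lip along its closed back. Origin: middle of the slot's mouth, at bench level, in its front face; slot runs along +x: 12 high, 122 wide (mouth flared to 145 over 28), 90 deep, floor is the bench. Home: bar face on dock face: scraper origin at x -10, y 0 (6 mm play) in the dock's frame, equal yaw.
- bushing: Bystander: loose upright steel bushing, 52 mm outside diameter, 45 mm high. Origin: centre of its underside.
- bin: Bystander: loose empty yellow parts bin, 110 x 160 x 60 mm high. Origin: centre of its underside.
- oil: Bystander: loose white oil bottle with black cap, 56 mm diameter, 130 mm high. Origin: centre of its underside.
Not all that is in view belongs to the job. Of the things shaped like the scraper, the black one is meant.

How it is judged (in metres and radians):
On the way:
1. the front edge of the blade has entered the slot (x of blade_edge in the frame of dock above 0.01 m and y of blade_edge in the frame of dock between -0.03 and 0.03 m and height (world z) of blade_edge below 0.012 m), for 0.1 s.
At the end, for the whole second after the job is handed in: The scraper lies flat and at rest with its blade in the dock's slot, the grip bar's front face within 4 mm of the dock's front and parallel to it within 0.05 rad (x of scraper in the frame of dock above -0.014 m and y of scraper in the frame of dock between -0.012 and 0.012 m and x of blade_edge in the frame of dock above 0.06 m and angle between the x axis of scraper and the x axis of dock, either way round below 0.05 rad and height (world z) of scraper below 0.006 m and angle between scraper's own z axis and vertical below 0.08 rad and linear speed of scraper below 0.02 m/s); the robot touches nothing.
It fails at once if the scraper is lifted off the bench (more than 25 mm) or tipped (more than 0.4 rad) (height (world z) of scraper above 0.025 m or angle between scraper's own z axis and vertical above 0.4 rad).
It fails at once if the bushing is knocked away or over (distance of bushing from where it was at the start of the episode above 0.03 m or angle between bushing's own z axis and vertical above 0.5 rad).
It fails at once if the bin is knocked away or over (distance of bin from where it was at the start of the episode above 0.03 m or angle between bin's own z axis and vertical above 0.5 rad).
It fails at once if the oil bottle is knocked away or over (distance of oil from where it was at the start of the episode above 0.03 m or angle between oil's own z axis and vertical above 0.5 rad).
It also fails if it takes over 48 s, if anything falls off the work surface, if the arm or the gripper's body presses on something with over 40 N, if the wrist force passes 120 N, or if a joint passes its speed limit or range.

## Working session

There is one attempt and no reset: what is moved stays moved. The work goes in short steps, Python scripts to look and compute and a shell command to move; the robot and the scene stay as the last step left them, time stands still between calls to the robot, and variables do not carry over. Pictures are saved under pics/ and viewed, at most 10 in all, crops included, and the job is handed in when it is done.

```bash
mkdir -p pics; ls; python3 - <<'E'
from workcell import ctrl, optics
import cv2,numpy as np
for n in("scene","top"):
    im=optics.get_image(n); cv2.imwrite(f"pics/{n}0.png",im[:,:,::-1])
    m=optics.camera_model(n); print(n,m)
    for t in("scraper","dock","bushing","bin","oil"):
        for d in optics.masks_of(t,n): print(t,round(d["conf"],2),np.round(d["extent"]),d["pixels"].sum())
o=ctrl.get_obs();print(o["t"],o["ee_pos"],o["orientation"])
E
```

```text
pics
scene {'fov_y': 43.5039978316921, 'cx': 282.8148278984818, 'cy': 206.57401751815124, 'view': array([[-5.92232210e-02,  9.98212509e-01, -8.02472238e-03,
         1.02314411e+02],
       [-5.40589544e-01, -2.53126663e-02,  8.40905591e-01,
         3.07042720e+02],
       [ 8.39199353e-01,  5.41392187e-02,  5.41122343e-01,
        -1.54991649e+03],
       [ 0.00000000e+00,  0.00000000e+00,  0.00000000e+00,
         1.00000000e+00]])}
scraper 0.9 [325. 175.  66.  26.] 1162
scraper 0.9 [201. 288.  82.  47.] 2688
scraper 0.7 [311. 294.  85.  57.] 2798
scraper 0.67 [308. 222.  45.  42.] 1794
dock 0.58 [403. 222.  57.  76.] 3211
bushing 0.75 [212. 221.  30.  35.] 909
bin 0.7 [172. 181.  93.  52.] 4212
bin 0.69 [402. 224.  60.  76.] 3231
oil 0.86 [117. 215.  42.  74.] 1945
top {'fov_y': 47.52418496579744, 'cx': 277.92017578470075, 'cy': 203.58988735142464, 'view': array([[ 1.00849245e-02, -9.99949145e-01, -3.25031800e-05,
        -6.75524645e+01],
       [ 9.90881514e-01,  9.98910591e-03,  1.34365334e-01,
        -6.60623275e+02],
       [-1.34358176e-01, -1.38727104e-03,  9.90931862e-01,
        -9.48760596e+02],
       [ 0.00000000e+00,  0.00000000e+00,  0.00000000e+00,
         1.00000000e+00]])}
scraper 0.7 [336. 133.  53.  54.] 2187
scraper 0.67 [241. 307.  66.  61.] 2313
scraper 0.6 [258. 218.  42.  51.] 2130
scraper 0.56 [256. 132.  60.  54.] 2125
dock 0.63 [169. 218.  67.  92.] 3333
bushing 0.73 [343. 204.  27.  30.] 434
bin 0.64 [394. 269.  90.  60.] 4636
oil 0.92 [425. 187.  36.  28.] 834
0.6 [ 197.09328756 -593.07376234  222.68890994] [3.10127215e+00 5.01669492e-01 7.69552096e-07]
```

View pics/top0.png

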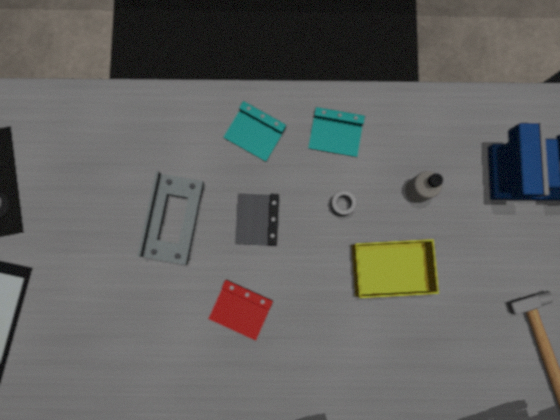

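View pics/scene0.png

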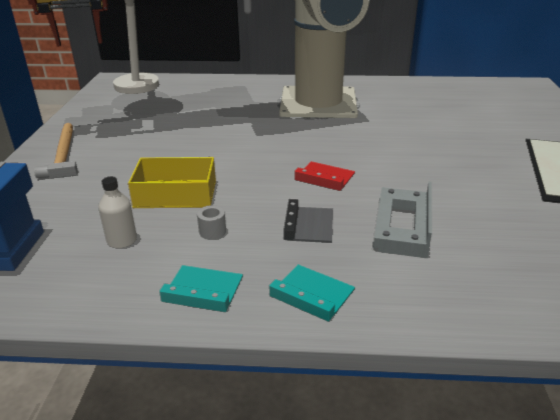

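```bash
cat > h.py <<'E'
from workcell import ctrl, optics
import cv2,numpy as np
from scipy.optimize import minimize
def proj(n,P):
    m=optics.camera_model(n); P=np.c_[np.asarray(P,float),np.ones(len(P))]@m["view"].T
    f=210/np.tan(np.radians(m["fov_y"]/2))
    return np.c_[m["cx"]+f*P[:,0]/-P[:,2], m["cy"]+f*P[:,1]/P[:,2]]
def box(x0,x1,y0,y1,z1): return [(x,y,z) for x in(x0,x1) for y in(y0,y1) for z in(0,z1)]
SH={"scraper":[box(-10,10,-55,55,24),box(10,80,-55,55,5)],"dock":[box(0,96,-90,90,30),box(90,96,-90,90,55)]}
def place(P,q):
    P=np.array(P,float);c,s=np.cos(q[2]),np.sin(q[2])
    return np.c_[q[0]+c*P[:,0]-s*P[:,1],q[1]+s*P[:,0]+c*P[:,1],P[:,2]]
S=8
def sil(n,k,q):
    im=np.zeros((420,560),np.uint8)
    for b in SH[k]:
        h=cv2.convexHull(proj(n,place(b,q)).astype(np.float32))
        t=np.zeros((420*4,560*4),np.uint8)
        cv2.fillPoly(t,[np.round((h*4+1.5)*16).astype(np.int32)],255,shift=4)
        im=np.maximum(im,cv2.resize(t,(560,420),interpolation=cv2.INTER_AREA))
    return im/255.
def fill(m):
    c,_=cv2.findContours(m.astype(np.uint8),cv2.RETR_EXTERNAL,cv2.CHAIN_APPROX_NONE)
    o=np.zeros(m.shape,np.uint8);cv2.drawContours(o,[max(c,key=cv2.contourArea)],-1,1,-1);return o
def mask(k,n,q):
    "detection nearest the expected place"
    c=proj(n,place([(35 if k=="scraper" else 48,0,10)],q))[0]
    d=min(optics.masks_of(k,n),key=lambda d:np.hypot(*(np.array(d["extent"][:2])-c)),default=None)
    return None if d is None or np.hypot(*(np.array(d["extent"][:2])-c))>40 else fill(d["pixels"])
def fit(k,q,cams=("top","scene")):
    ms={n:mask(k,n,q) for n in cams}; ms={n:m for n,m in ms.items() if m is not None}
    cost=lambda v:sum(np.abs(sil(n,k,v*[1,1,.01])-m).sum()/m.sum() for n,m in ms.items())
    v=np.array([q[0],q[1],q[2]*100])
    for st in(15,4): 
        r=minimize(cost,v,method="Nelder-Mead",options=dict(initial_simplex=[v]+[v+st*e for e in np.eye(3)],xatol=.1,fatol=1e-5));v=r.x
    return v*[1,1,.01],r.fun
def ray(n,uv,z):
    "world point at height z seen at pixel uv"
    from scipy.optimize import fsolve
    return fsolve(lambda p:proj(n,[(p[0],p[1],z)])[0]-uv,[600,0])
def rel(s,d):
    c,sn=np.cos(d[2]),np.sin(d[2]);e=s[:2]-d[:2]
    return c*e[0]+sn*e[1],-sn*e[0]+c*e[1],s[2]-d[2]
E
python3 - <<'E'
from h import *
for n in("scene","top"): optics.get_image(n)
s0=[*ray("top",(273,219),12),1.57]; d0=[*ray("top",(198,220),15),1.45]
print(s0,d0)
for c in(("top",),("scene",),("top","scene")):
    s,a=fit("scraper",s0,c);d,b=fit("dock",d0,c);print(c,s.round(3),a,d.round(3),b,np.round(rel(s,d),3))
im=optics.get_image("top")
for k,q in(("scraper",s),("dock",d)):
    for b in SH[k]: cv2.polylines(im,[cv2.convexHull(np.round(proj("top",place(b,q))).astype(np.int32))],True,(255,0,0))
im2=optics.get_image("scene")
for k,q in(("scraper",s),("dock",d)):
    for b in SH[k]: cv2.polylines(im2,[cv2.convexHull(np.round(proj("scene",place(b,q))).astype(np.int32))],True,(255,0,0))
cv2.imwrite("pics/f.png",np.hstack([cv2.resize(im[160:280,130:290],None,fx=2.4,fy=2.4),cv2.resize(im2[160:280,280:440],None,fx=2.4,fy=2.4)])[:,:,::-1])
for k,uv,z in(("bushing",(343,204),22),("bin",(396,269),30),("oil",(425,187),80)):print(k,ray("top",uv,z))
E
```

```text
[np.float64(632.2723016719082), np.float64(-50.639567782416144), 1.57] [np.float64(628.2044980093316), np.float64(109.43149800460121), 1.45]
('top',) [631.151 -49.038   1.528] 0.034430834118544446 [623.777 116.879   1.408] 0.03723196091926102 [-1.62527e+02 -3.41700e+01  1.20000e-01]
('scene',) [630.91  -50.171   1.535] 0.031245018332536265 [621.326 116.302   1.398] 0.024426175026832073 [-1.62343e+02 -3.80740e+01  1.37000e-01]
('top', 'scene') [630.93  -49.724   1.529] 0.07330262945534671 [622.497 116.324   1.396] 0.07083339643560214 [-1.62058e+02 -3.71540e+01  1.32000e-01]
bushing [ 664.8487353  -199.48199863]
bin [ 528.77047992 -307.22747406]
oil [ 693.22730509 -357.25627958]
```

View pics/f.png

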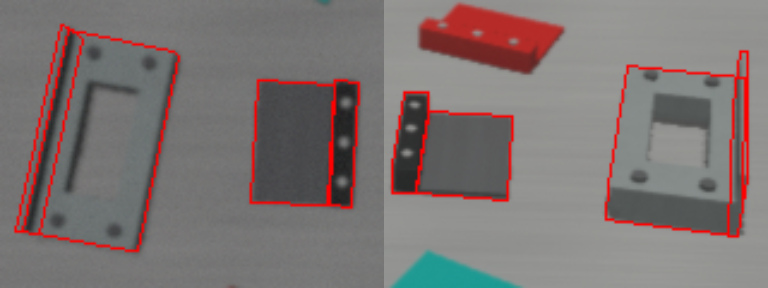

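```bash
cat >> h.py <<'E'
from scipy.spatial.transform import Rotation as R
def go(x,y,z,phi,show=True):
    "shift in the present tool axes (units of 40 mm) and turn left (units of 6 deg) to reach xyz with tool x at world angle phi, pointing down"
    o=ctrl.get_obs();r=R.from_rotvec(o["orientation"])
    T=R.from_euler("z",phi)*R.from_euler("x",np.pi)
    print("t",round(o["t"],2),"at",np.round(o["ee_pos"],1),"shift",np.round(r.inv().apply(np.array([x,y,z])-o["ee_pos"])/40,3),"turn",np.round(np.degrees((r.inv()*T).as_rotvec())/6,3),"F",np.round(o["ft_force"],1),"w",round(o["width"],1))
E
python3 -c "
from h import *
go(631,-50,222.7,-.042)"
```

```text
t 1.2 at [ 197.1 -593.1  222.7] shift [ 1.4576e+01 -9.4640e+00 -1.0000e-03] turn [-0.     0.     3.464] F [-0.6 -0.7 -1. ] w 87.9
```

```bash
python3 -m jog '[[0.91,-0.59,0,0,0,0,1],[0.91,-0.59,0,0,0,0,1],[0.91,-0.59,0,0,0,0,1],[0.91,-0.59,0,0,0,0,1],[0.91,-0.59,0,0,0,0,1],[0.91,-0.59,0,0,0,0,1],[0.91,-0.59,0,0,0,0,1],[0.91,-0.59,0,0,0,0,1],[0.91,-0.59,0,0,0,0,1],[0.91,-0.59,0,0,0,0,1],[0.91,-0.59,0,0,0,0,1],[0.91,-0.59,0,0,0,0,1],[0.91,-0.59,0,0,0,0,1],[0.91,-0.59,0,0,0,0,1],[0.91,-0.59,0,0,0,0,1],[0.91,-0.59,0,0,0,0,1],[0,0,0,0,0,0.86,1],[0,0,0,0,0,0.87,1],[0,0,0,0,0,0.87,1],[0,0,0,0,0,0.86,1]]'; python3 -c "
from h import *
go(631,-50,40,-.042)"
```

```text
t: 3.2
ee_pos: [630.8, -50.9, 222.6]
orientation: [-3.141, 0.07, 0.0]
ft_force: [0.6, -0.1, 1.1]
width: 87.8
grasp_force: 0.0
t 3.2 at [630.8 -50.9 222.6] shift [ 0.006 -0.022  4.564] turn [-0.     0.002 -0.027] F [ 0.6 -0.1  1.1] w 87.8
```

```bash
python3 -m jog '[[0.006,-0.022,1,0,0,0,1],[0,0,1,0,0,0,1],[0,0,1,0,0,0,1],[0,0,1,0,0,0,1],[0,0,0.6,0,0,0,1],[0,0,0.4,0,0,0,1],[0,0,0.2,0,0,0,1],[0,0,0.14,0,0,0,1],[0,0,0,0,0,0,1],[0,0,0,0,0,0,0.6],[0,0,0,0,0,0,0.4],[0,0,0,0,0,0,0.2],[0,0,0,0,0,0,0.1],[0,0,0,0,0,0,0.1],[0,0,0,0,0,0,0.1],[0,0,0,0,0,0,0.1]]'
```

```text
t: 4.8
ee_pos: [631.0, -50.2, 9.1]
orientation: [-3.141, 0.065, -0.0]
ft_force: [-0.1, 0.2, 0.7]
width: 35.3
grasp_force: 0.0
```

```bash
python3 -m jog '[[0,0,0,0,0,0,0],[0,0,0,0,0,0,0],[0,0,0,0,0,0,0],[0,0,0,0,0,0,0],[0,0,0,0,0,0,0],[0,0,0,0,0,0,0]]'; python3 - <<'E'
from h import *
for n in("scene","top"): im=optics.get_image(n)
d=np.array([622.4,116.4,1.40])
o=ctrl.get_obs();x,y=o["ee_pos"][:2];phi=2*np.arctan2(*o["orientation"][1::-1]) 
s=np.array([x,y,1.53])
print(np.round(rel(s,d),3),phi)
# targets: in front (x=-100,y=0) aligned
c,sn=np.cos(d[2]),np.sin(d[2])
for a in(-95,-34):
    p=d[:2]+a*np.array([c,sn]); print(p); go(*p,9,d[2]-np.pi/2)
cv2.imwrite("pics/g.png",im[140:290,130:330,::-1].repeat(3,0).repeat(3,1))
E
```

```text
t: 5.4
ee_pos: [630.9, -50.3, 9.0]
orientation: [3.141, -0.065, -0.0]
ft_force: [0.3, 0.3, -0.7]
width: 20.0
grasp_force: 30.0
[-1.62809e+02 -3.67730e+01  1.30000e-01] -0.04146817215543417
[606.25312142  22.78227565]
t 5.5 at [631.  -50.3   9. ] shift [-6.93e-01 -1.80e+00  1.00e-03] turn [1.000e-03 0.000e+00 1.235e+00] F [ 0.1 -0.6 -0.9] w 20.0
[616.62111714  82.89470918]
t 5.5 at [631.  -50.3   9. ] shift [-4.960e-01 -3.312e+00  1.000e-03] turn [1.000e-03 0.000e+00 1.235e+00] F [ 0.1 -0.6 -0.9] w 20.0
```

View pics/g.png

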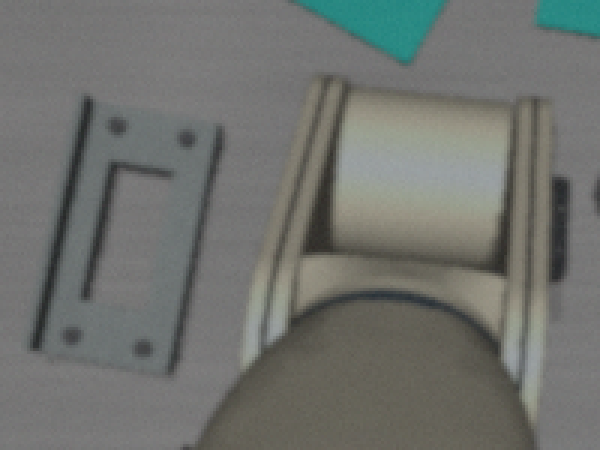

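```bash
python3 -m jog '[[-0.115,-0.3,0,0,0,0,0],[-0.115,-0.3,0,0,0,0,0],[-0.115,-0.3,0,0,0,0,0],[-0.115,-0.3,0,0,0,0,0],[-0.115,-0.3,0,0,0,0,0],[-0.118,-0.3,0,0,0,0,0],[0,0,0,0,0,0.3,0],[0,0,0,0,0,0.3,0],[0,0,0,0,0,0.3,0],[0,0,0,0,0,0.335,0],[0,0,0,0,0,0,0]]'; python3 - <<'E'
from h import *
d=np.array([622.4,116.4,1.40])
im=optics.get_image("scene")
s=np.array([*ctrl.get_obs()["ee_pos"][:2],1.40])
for k,q in(("scraper",s),("dock",d)):
    for b in SH[k]: cv2.polylines(im,[cv2.convexHull(np.round(proj("scene",place(b,q))).astype(np.int32))],True,(255,0,0))
cv2.imwrite("pics/p.png",cv2.resize(im[150:290,270:450,::-1],None,fx=4,fy=4))
p=d[:2]-36*np.array([np.cos(d[2]),np.sin(d[2])]); go(*p,9,d[2]-np.pi/2)
E
```

```text
t: 6.6
ee_pos: [605.6, 23.8, 9.0]
orientation: [-3.13, 0.268, 0.001]
ft_force: [-0.7, 0.4, -1.4]
width: 19.7
grasp_force: 30.0
t 6.65 at [605.7  23.7   9. ] shift [ 1.800e-02 -1.455e+00  1.000e-03] turn [-0.001  0.007  0.01 ] F [-1.5  1.4 -2. ] w 19.7
```

View pics/p.png

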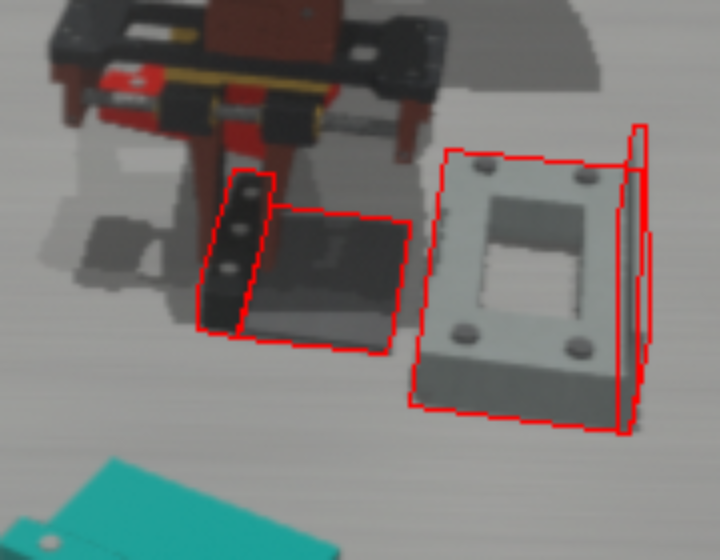

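```bash
python3 -m jog '[[0.003,-0.15,0,0,0,0,0],[0.003,-0.15,0,0,0,0,0],[0.003,-0.15,0,0,0,0,0],[0.003,-0.15,0,0,0,0,0],[0.003,-0.15,0,0,0,0,0],[0,0,0,0,0,0,0]]'; python3 -m jog '[[0,-0.14,0,0,0,0,0],[0,-0.14,0,0,0,0,0],[0,-0.14,0,0,0,0,0],[0,-0.14,0,0,0,0,0],[0,-0.14,0,0,0,0,0],[0,0,0,0,0,0,0]]'; python3 - <<'E'
from h import *
d=np.array([622.4,116.4,1.40])
s=np.array([*ctrl.get_obs()["ee_pos"][:2],1.40])
print(rel(s,d))
im=optics.get_image("top")
cv2.imwrite("pics/q.png",cv2.resize(im[140:290,130:330,::-1],None,fx=3,fy=3))
E
```

```text
t: 7.25
ee_pos: [612.2, 53.4, 9.0]
orientation: [-3.13, 0.267, -0.001]
ft_force: [0.7, 1.5, -2.8]
width: 19.8
grasp_force: 30.0
t: 7.85
ee_pos: [616.9, 80.8, 9.0]
orientation: [-3.13, 0.267, -0.0]
ft_force: [0.8, -0.0, -2.2]
width: 20.1
grasp_force: 30.0
(np.float64(-35.99612020052304), np.float64(-0.592846075603048), np.float64(0.0))
```

```bash
python3 -m jog '[[0,0,0,0,0,0,0.33],[0,0,0,0,0,0,0.33],[0,0,0,0,0,0,0.33],[0,0,0,0,0,0,0.33],[0,0,-0.3,0,0,0,0.33],[0,0,-0.6,0,0,0,0.33],[0,0,-0.6,0,0,0,0.33],[0,0,-0.5,0,0,0,0.33],[0,0.4,0,0,0,0,0.5],[0,0.4,0,0,0,0,0.5],[0,0,0,0,0,0,0.5]]'; python3 - <<'E'
from h import *
print(ctrl.get_obs()["qpos"])
d=np.array([622.4,116.4,1.40])
p=d[:2]-68*np.array([np.cos(d[2]),np.sin(d[2])])
go(*p,8,d[2]); go(*p,8,d[2]-np.pi)
im=optics.get_image("scene");optics.get_image("top")
s,a=fit("scraper",[616.9,80.8,1.4]);print(s,a,rel(s,d))
E
```

```text
t: 9.0
ee_pos: [609.8, 45.8, 88.1]
orientation: [3.129, -0.272, -0.004]
ft_force: [0.1, 1.0, -0.5]
width: 43.9
grasp_force: 0.0
[ 5.57577591e-02  5.79546106e-01  1.73653306e+00 -4.96237971e-04
  8.27935513e-01  1.80001989e+00]
t 9.0 at [609.8  45.8  88.1] shift [ 0.015 -0.094  2.003] turn [-1.0000e-02  2.4000e-02 -1.5022e+01] F [ 0.1  1.  -0.5] w 43.9
t 9.0 at [609.8  45.8  88.1] shift [ 0.015 -0.094  2.003] turn [2.4000e-02 1.0000e-02 1.4978e+01] F [ 0.1  1.  -0.5] w 43.9
[615.83941129  80.20948635   1.3913922 ] 8.584106516429548 (np.float64(-36.77901642683498), np.float64(0.3139321666077697), np.float64(-0.008607797019611674))
```

```bash
python3 -m jog '[[0,0,0,0,0,-1,0.5],[0,0,0,0,0,-1,0.5],[0,0,0,0,0,-1,0.5],[0,0,0,0,0,-1,0.5],[0,0,0,0,0,-1,0.5],[0,0,0,0,0,-1,0.5],[0,0,0,0,0,-1,0.5],[0,0,0,0,0,-1,0.5],[0,0,0,0,0,-1,0.5],[0,0,0,0,0,-1,0.5],[0,0,0,0,0,-1,0.5],[0,0,0,0,0,-1,0.5],[0,0,0,0,0,-1,0.5],[0,0,0,0,0,-1,0.5],[0,0,0,0,0,-1,0.5],[0,0,0,0,0,0,0.5]]'; python3 - <<'E'
from h import *
d=np.array([622.4,116.4,1.40])
p=d[:2]-68*np.array([np.cos(d[2]),np.sin(d[2])])
go(*p,8,d[2])
im=optics.get_image("scene")
cv2.imwrite("pics/r.png",cv2.resize(im[150:290,270:450,::-1],None,fx=4,fy=4))
E
```

```text
t: 10.8
ee_pos: [611.1, 48.8, 88.5]
orientation: [-2.401, -2.025, 0.001]
ft_force: [0.2, -0.2, 0.4]
width: 43.9
grasp_force: 0.0
t 10.8 at [611.1  48.8  88.5] shift [ 0.015 -0.008  2.012] turn [-0.008  0.001  0.013] F [ 0.2 -0.2  0.4] w 43.9
```

View pics/r.png

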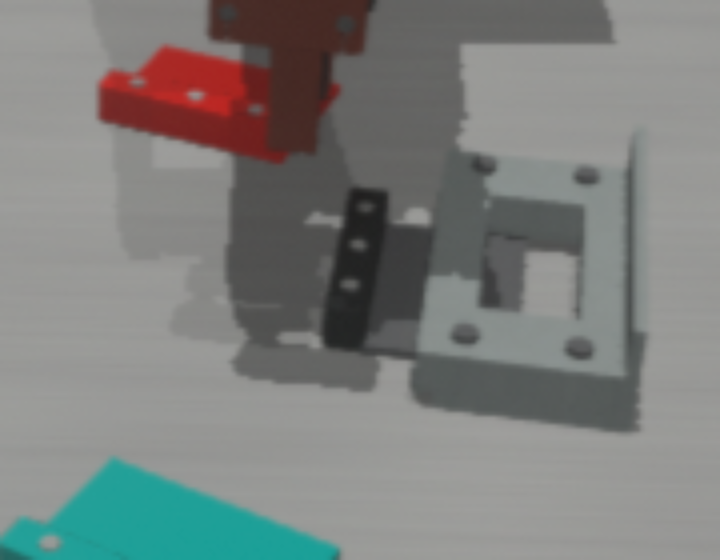

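```bash
python3 -m jog '[[0.015,-0.008,0.8,0,0,0,0.5],[0,0,0.7,0,0,0,0.5],[0,0,0.4,0,0,0,0.5],[0,0,0.11,0,0,0,0.5],[0,0,0,0,0,0,0.5],[0.1,0,0,0,0,0,0.5],[0.1,0,0,0,0,0,0.5],[0.1,0,0,0,0,0,0.5],[0.1,0,0,0,0,0,0.5],[0.1,0,0,0,0,0,0.5],[0.1,0,0,0,0,0,0.5],[0.08,0,0,0,0,0,0.5],[0.08,0,0,0,0,0,0.5],[0.08,0,0,0,0,0,0.5],[0,0,0,0,0,0,0.5]]'; python3 - <<'E'
from h import *
d=np.array([622.4,116.4,1.40])
p=d[:2]-30*np.array([np.cos(d[2]),np.sin(d[2])])
go(*p,8,d[2])
E
```

```text
t: 12.35
ee_pos: [617.5, 82.2, 9.6]
orientation: [2.402, 2.023, 0.002]
ft_force: [-0.4, -3.0, 2.1]
width: 43.7
grasp_force: 1.5
t 12.35 at [617.5  82.2   9.6] shift [ 0.113 -0.024  0.041] turn [ 0.015 -0.     0.003] F [-0.4 -3.   2.1] w 43.7
```

Small push force so far; continue in small steps until firm contact.

```bash
python3 -m jog '[[0.04,0,0,0,0,0,0.5],[0.04,0,0,0,0,0,0.5],[0.03,0,0,0,0,0,0.5],[0,0,0,0,0,0,0.5]]'; python3 -m jog '[[0.03,0,0,0,0,0,0.5],[0,0,0,0,0,0,0.5],[0,0,0,0,0,0,0.5]]'; python3 - <<'E'
from h import *
im=optics.get_image("scene")
cv2.imwrite("pics/s.png",cv2.resize(im[160:270,320:450,::-1],None,fx=5,fy=5))
E
```

```text
t: 12.75
ee_pos: [617.6, 84.4, 9.3]
orientation: [2.401, 2.023, -0.003]
ft_force: [-1.0, -14.3, 7.4]
width: 44.0
grasp_force: 7.2
t: 13.05
ee_pos: [617.6, 84.4, 9.3]
orientation: [2.4, 2.023, -0.005]
ft_force: [-1.6, -20.5, 8.4]
width: 44.0
grasp_force: 10.0
```

View pics/s.png

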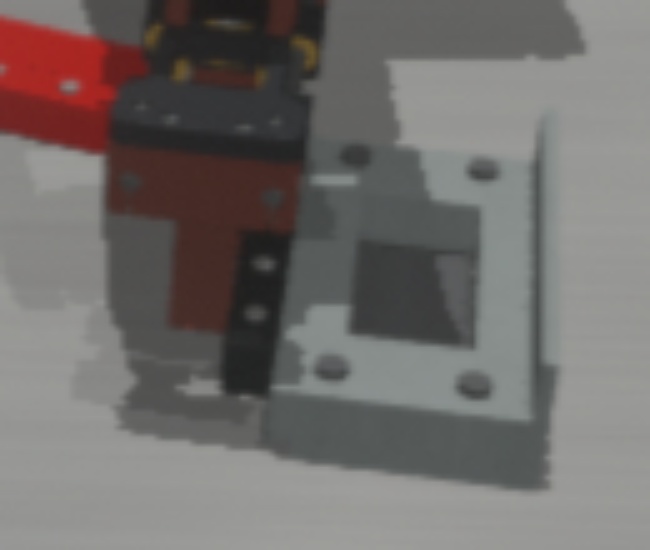

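```bash
python3 -m jog '[[0.05,0,0,0,0,0,0.5],[0.03,0,0,0,0,0,0.5],[0,0,0,0,0,0,0.5],[0,0,0,0,0,0,0.5]]'; python3 -m jog '[[-0.2,0,0,0,0,0,0.5],[-0.4,0,0,0,0,0,0.5],[-0.4,0,0,0,0,0,0.5],[0,0,-0.9,0,0,0,0.5],[0,0,-1,0,0,0,0.5],[0,0,-1,0,0,0,0.5],[-0.5,0,-0.5,0,0,0,0.5],[-1,0,0,0,0,0,0.5],[-1,0,0,0,0,0,0.5],[-1,0,0,0,0,0,0.5],[-1,0,0,0,0,0,0.5],[-1,0,0,0,0,0,0.5],[0,0,0,0,0,0,0.5]]'; python3 - <<'E'
from h import *
im=optics.get_image("scene");t=optics.get_image("top")
a=cv2.resize(im[170:260,340:440],(400,360),interpolation=2);b=cv2.resize(t[165:275,135:235],(400,440),interpolation=2)[:360]
cv2.imwrite("pics/u.png",np.hstack([a,b])[:,:,::-1])
E
```

```text
t: 13.5
ee_pos: [617.6, 84.6, 9.3]
orientation: [2.399, 2.023, -0.01]
ft_force: [-3.2, -34.7, 11.0]
width: 43.5
grasp_force: 17.7
t: 14.8
ee_pos: [573.0, -169.6, 144.6]
orientation: [2.407, 2.018, -0.0]
ft_force: [-0.0, -0.3, -0.6]
width: 44.2
grasp_force: 0.0
```

View pics/u.png

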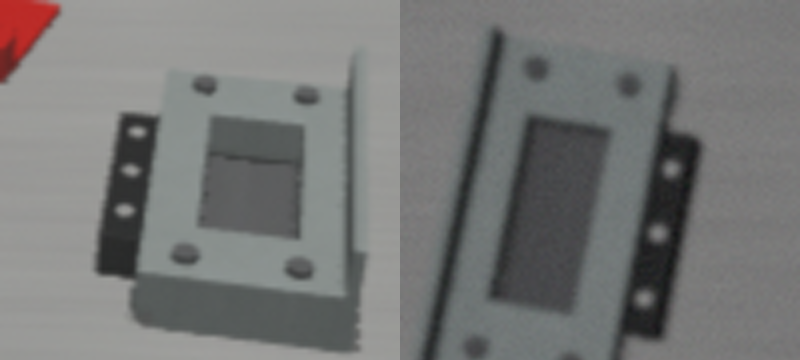

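The picture shows the black bar flush with and parallel to the dock front (left crop, columns 100–155; right crop, columns 630–700). The blade fills the window.

```bash
python3 -c "
from workcell import ctrl
print(ctrl.close_job())"
```

```text
the job is handed in; nothing more can be done
None
```

I slid the black scraper fully home in the dock and handed the job in after about 15 s of robot time. In the last pictures its bar is flush with and parallel to the dock's front, and the arm stayed clear of the bushing, bin and oil bottle. No verdict came back when I handed it in.

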